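# Bond the blue medallion in the hand press

## Robot

A 6-joint arm with a two-finger parallel gripper is mounted at the origin on the work surface. World frame = base frame: x ahead of the robot, y to its left, z up, the work surface at z = 0. Lengths are in m, angles in rad, forces in N, time in s.
With the tool pointing down it reaches from about 0.3 to 0.775 m from the base axis. Payload 14.6 kg.
Tool frame: the origin (TCP) lies on the centre line of the jaws, within the pads' length; the fingertips stand 25 mm ahead of it and the grasp point (between the pads) lies 6 mm ahead of it (ctrl.tip_reach is the distance from the TCP to the fingertips, in m); z points along the fingers, y is the line along which they close (so a half turn about z gives the same grasp; the last joint's range is limited). The gripper opens to 94 mm and grips with 3 to 60 N. Pads are 16 mm wide; open, the fingers measure 119 mm over their backs; the gripper's body (75 mm by 177 mm) begins 78 mm behind the grasp point.
Start: joints at [1.103, 0.3, 1.521, -0, 1.321, -0.067], TCP at [0.215, 0.506, 0.23] pointing down, gripper open.
Joint ranges: [-3.03, 3.03], [-0.79, 2.21], [0.23, 2.52], [-1.04, 4.18], [0, 3.07], [-2.55, 2.55]. Speed limits (rad/s): [2.22, 2.22, 2.57, 3.14, 3.14, 3.14].

## Interface

Orientations are given as [roll, pitch, yaw] about the fixed x, y, z axes, in that order (R = Rz(yaw) Ry(pitch) Rx(roll)).
In Python, from station import ctrl gives the robot as it stands. The module is installed in compiled form; this text tells all that it offers.
- The arm moves only by the tool apply_moves, never from a script. Its argument "deltas" is a list of rows, each a list of 7 numbers: the closure in counts, from 0 (fully open) to 255 (shut), then the shift along the world's x, y, z in cm, then the turn, a rotation vector about the world's x, y, z in rad. In form: [[jaw, tx, ty, tz, ax, ay, az], ...]. A call has 1 to 10 rows; each row shifts and turns the commanded pose from where the row before left it; what a row does not reach is not made up. A row lasts 1/10 s, in which the tool goes at most 50 mm and 8.59 degrees, less where a joint would pass 70% of its speed; a pose out of reach is approached as far as the arm can. A call with a gripper value outside its range is refused whole. The fingers move at their own pace and stop on an object; "grip_force" is the grip in N (left out, the last holds). Time passes only in rows, so rows that do not move let the fingers close. It gives the time, the measured TCP pose, the force, the opening and the grip force at its end, in the units of the state.
- ctrl.get_obs(): the state, without advancing time (a new reading comes with each control period).
- ctrl.camera(name): name is "side" or "top"; returns a dict with "img" (400x640x3 uint8, red, green, blue), "K" (3x3 intrinsics, pixels), "pose" (4x4, takes a point from camera to world coordinates). Camera axes: x right, y up, looking along -z (the intrinsics and any distortion apply to the point x, -y, -z); pixel columns grow to the right and rows downward; lengths in m; the calibration is good to about 2 mm. A picture is of the moment at which its call begins. There is no depth.
- ctrl.hand_in(): hands the job in; it is judged then, once.
The state is a dict: "time_s": time; "qpos": joint angles; "joint_vel": joint speeds; "tau": joint torques, N m; "ee_pos": TCP position; "eef_rot": TCP orientation; "force": force on the tool from outside, world axes, zero at the start; "moment": the same for the moment, N m; "grip_width": finger opening in m; "grip_force": force on a finger pad.
Only numpy, scipy, OpenCV 4.12 (cv2) and the standard library are available. Lean on these libraries where they do the work, as an engineer would, in place of code of your own. Each camera call takes 0.05 s, during which the arm holds its last target. There are 200 camera calls.

## Task

Mount the blue medallion on its magnet back in the green hand press: pull the press's die slide out by its red knob until it clicks at the loading position, set the blue medallion flat in the nest of four brass pins without dropping it, and push the slide fully home. Then push the black palm knob down until the ram meets its stop, and finish while still holding it there, so that the sprung pad keeps the medallion pressed. Leave the other two medallions, the glaze pots and the leaf bowl where they are.

Things in the scene. Friction and masses are not known exactly. Their poses are not given: they have to be found in the camera images.
- press: green cast bench hand press, fixed, 130 mm wide, 235 mm high. Origin on the table under the ram's vertical axis; own -x points to its front, where the slide comes out, z up. Open in front: round ram guide on the axis (radius 28 mm, heights 121 to 165 mm), arm and column behind it (+x side). Base reaches 75 mm in front of the axis, 34 mm high, slide guides at its sides to 48 mm
- die_slide (a joint): travel of the flat steel die slide (56 mm wide, top 46 mm above the table) along the press's -x, in m: 0 fully home, nest under the ram; 0.095 fully out, the loading position, nest clear in front. A ball detent holds it at both ends and takes about 6 N to leave; between them it moves with 1 to 3 N and stays where left
- slide_knob (a point): centre of the red turned knob on the slide's front end: 28 mm diameter, 24 mm long, axis along the press's x, 41 mm above the table, on a 10 mm rod; rides with the slide, 110 mm in front of the nest's centre. Can be pinched across (along the press's y) from above
- nest (a point): centre of the seat in the slide's nest: top (49 mm above the table) of a fixed black magnet back, 40 mm diameter. Four brass pins, 6 mm diameter, round tops 8 mm above the seat, stand on a 55 mm circle, 38 degrees either side of the press's front and back, so a 46 mm disc has 1.5 mm play all round, and fingers have 37 mm between the pins at the press's left and right (own +-y)
- ram (a joint): downward travel of the ram in m: 0 up, 0.030 at the hard stop, when its brass collar lands on the ram guide. A spring returns it: about 3 N to push at the top, 7 N at the stop, plus 3 to 7 N from the sprung pad once this meets a medallion (from 0.023 on), so some 14 N at the stop
- ram_top (a point): centre of the top of the black mushroom palm knob on the ram: 54 mm diameter with a nearly flat top of 44 mm, 235 mm above the table when up; rides with the ram
- pad: round black rubber pad, 32 mm diameter, on a spring under the ram; it presses on the medallion as the ram comes down and can yield 10 mm. Origin on the ram's axis (at table height while nothing touches it)
- ware_board: pale wooden board, fixed, 270 x 100 x 18 mm, that carries the three medallions in a row along its middle, 85 mm apart. Origin at the centre of its underside on the table, x along its length
- blue_medallion_center (a point): centre of the blue glazed ceramic medallion with a white flower: round, 46 mm diameter, 12 mm thick in all (upright edge 8 mm high, then bevelled to a flat top of 34 mm), about 45 g; lies flat on the board; this point is on its axis 6 mm above its underside, z its axis
- yellow_medallion_center (a point): centre of the yellow medallion with a rust-red flower, same size and place of the point; a bystander
- pink_medallion_center (a point): centre of the pink medallion with a white flower, same size and place of the point; a bystander
- leaf_bowl: clear glass bowl with green leaves, 104 mm diameter, 42 mm high; origin at the centre of its underside; a bystander
- glaze_pot_green: small white pot with green label and lid, 50 mm diameter, 60 mm high; origin at the centre of its underside; a bystander
- glaze_pot_orange: small white pot with orange label and lid, same size; a bystander
There are look-alikes about, which are no part of the job. Leave any turquoise look-alike of the part that bears blue_medallion_center alone.

How it is judged:
By the outcome, as a careful person would: the job done as asked, in the order asked, and still so for the second after the job is handed in, while the arm keeps its last pose, push and grip.
It also fails if it takes over 72 s, if anything falls off the work surface, if the arm or the gripper's body presses on something with over 40 N, if the wrist force passes 120 N, or if a joint passes its speed limit or range.

## Working session

There is one attempt and no reset: what is moved stays moved. The work goes in short steps, Python scripts to look and compute and a tool call to move; the robot and the scene stay as the last step left them, time stands still between calls to the robot, and variables do not carry over. Pictures are saved under pics/ and viewed, at most 10 in all, crops included, and the job is handed in when it is done.

Besides the shell and the picture viewer there is one more tool, called as name([rows], argument=value, ...), one row to a line, values as JSON. apply_moves: Moves the arm, as the interface text tells. Its arguments: {"type":"object","properties":{"deltas":{"type":"array"},"grip_force":{"type":"number"}},"required":["deltas"]}

```bash
mkdir -p pics; cat > h.py <<'E'
import numpy as np, cv2
from station import ctrl
def snap(n,f):
    c=ctrl.camera(n); cv2.imwrite(f,c['img'][:,:,::-1]); np.savez(''+n,K=c['K'],pose=c['pose']); return c
def px2w(n,u,v,z):
    c=np.load(''+n+'.npz'); K,P=c['K'],c['pose']
    d=np.linalg.inv(K)@[u,v,1]; d=P[:3,:3]@(d*[1,-1,-1]); o=P[:3,3]
    return (o+d*(z-o[2])/d[2]).round(4)
def w2px(n,p):
    c=np.load(''+n+'.npz'); K,P=c['K'],c['pose']
    q=P[:3,:3].T@(np.array(p)-P[:3,3])*[1,-1,-1]; q=K@q; return (q[:2]/q[2]).round(1)
def crop(n,f,x,y,w,h,s):
    c=snap(n,'/tmp/a.png'); cv2.imwrite(f,cv2.resize(c['img'][y:y+h,x:x+w,::-1],None,fx=s,fy=s,interpolation=cv2.INTER_CUBIC))
E
python3 - <<'E'
from h import *
for n in('top','side'):
    c=snap(n,f'pics/{n}0.png'); print(c['K'],c['pose'].round(3), [k for k in c])
print(ctrl.get_obs())
E
```

```text
[[386.14666187   0.         316.71908243]
 [  0.         386.14666187 201.90750641]
 [  0.           0.           1.        ]] [[-0.026  0.983 -0.184  0.341]
 [-1.    -0.026  0.002 -0.069]
 [-0.003  0.184  0.983  1.13 ]
 [ 0.     0.     0.     1.   ]] ['img', 'K', 'pose']
[[515.13480704   0.         323.11901008]
 [  0.         515.13480704 196.75846988]
 [  0.           0.           1.        ]] [[ 0.678  0.56  -0.475 -0.101]
 [-0.735  0.507 -0.451 -0.652]
 [-0.012  0.655  0.755  1.152]
 [ 0.     0.     0.     1.   ]] ['img', 'K', 'pose']
{'time_s': 0.1, 'qpos': array([ 1.10337185e+00,  3.00422942e-01,  1.52145092e+00, -3.25752959e-05,
        1.32066634e+00, -6.65772480e-02]), 'joint_vel': array([ 0.00174044, -0.00257175, -0.00109516, -0.00099598,  0.00156732,
        0.00092714]), 'tau': array([-5.04557229e-04, -5.32648194e+01, -3.53281009e+01,  7.09142885e-02,
        2.35411531e-02, -4.29197917e-05]), 'ee_pos': array([0.21452831, 0.50624564, 0.22996779]), 'eef_rot': array([-3.14064511e+00, -3.15540421e-05,  2.74075349e+00]), 'force': array([-0.19904315, -0.24302971, -0.85250395]), 'moment': array([0.0397373 , 0.00398739, 0.01277488]), 'grip_force': 0.0, 'grip_width': 0.0938881755057576}
```

View pics/top0.png

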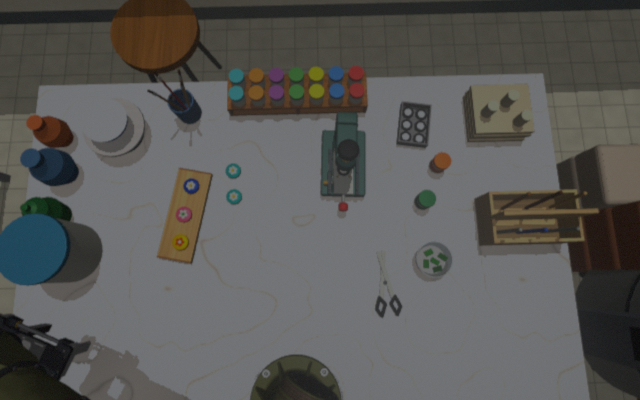

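View pics/side0.png

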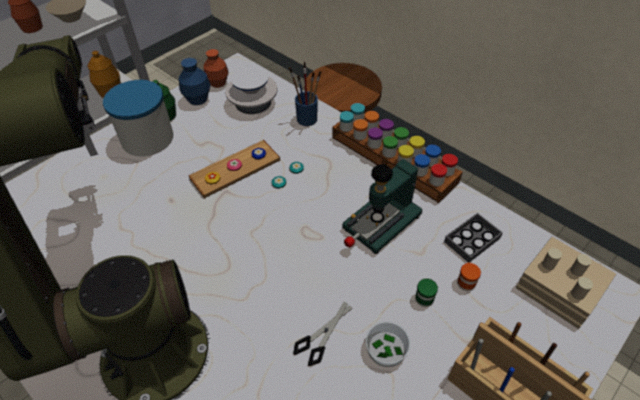

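The top view shows blue at (191,186), the red knob at (343,207) and the palm knob at (347,149). The side view shows blue at (259,153), the red knob at (349,241) and the palm knob at (382,173). Next I'll enlarge both.

```bash
python3 - <<'E'
from h import *
c=snap('top','/tmp/a.png')['img'][:,:,::-1]
a=cv2.resize(c[100:220,310:380],None,fx=5,fy=5,interpolation=cv2.INTER_CUBIC)
b=cv2.resize(c[160:270,150:220],None,fx=5,fy=5,interpolation=cv2.INTER_CUBIC)
b=cv2.copyMakeBorder(b,0,50,0,0,cv2.BORDER_CONSTANT)
im=np.hstack([a,b]); im=np.clip(im.astype(float)*1.8,0,255).astype('uint8')
cv2.imwrite('pics/top1.png',im)
c=snap('side','/tmp/a.png')['img'][:,:,::-1]
a=cv2.resize(c[150:260,330:430],None,fx=5,fy=5,interpolation=cv2.INTER_CUBIC)
cv2.imwrite('pics/side1.png',np.clip(a.astype(float)*1.8,0,255).astype('uint8'))
E
```

```text
(no output)
```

View pics/top1.png

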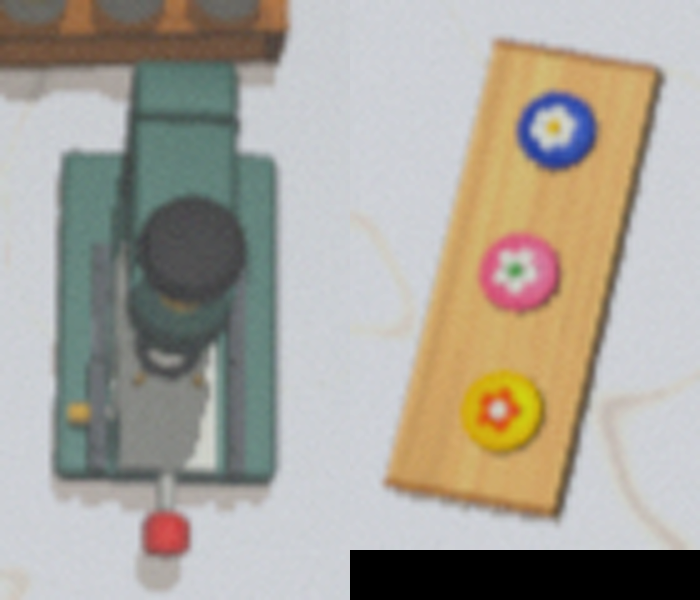

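View pics/side1.png

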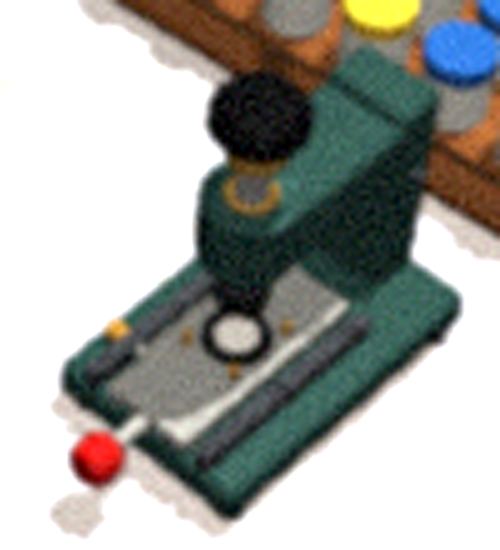

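The knob is at top (343.2,206.8) and side (349.6,241.6). The palm knob is at top (348.2,149.6) and side (382,173.6). Blue is at top (191.2,186), with yellow at about (180.5,242).

```bash
python3 - <<'E'
from h import *
from scipy.optimize import least_squares
for n,t,s in (('knob',(343.2,206.8),(349.6,241.6)),('palm',(348.2,149.6),(382,173.6)),('blue',(191.2,186),(259,153.5))):
    r=least_squares(lambda p:np.r_[w2px('top',p)-t,w2px('side',p)-s],[.5,0,.1],diff_step=1e-2); print(n,r.x.round(4),r.fun.round(1))
print('knob@.041',px2w('top',343.2,206.8,.041),px2w('side',349.6,241.6,.041))
print('palm@.228',px2w('top',348.2,149.6,.228),px2w('side',382,173.6,.228))
print('blue@.027',px2w('top',191.2,186,.027),px2w('side',259,153.5,.027))
print('yel',px2w('top',180.6,242.2,.027))
T=lambda u,v,z:px2w('top',310+u/5,100+v/5,z)
print('base corners FL,FR,BR,BL',T(55,478,.034),T(273,480,.034),T(275,155,.034),T(64,155,.034))
S=lambda u,v,z:px2w('side',330+u/5,150+v/5,z)
print('side FL FR BR',S(68,368,.034),S(230,505,.034),S(458,298,.034))
print('nest seen',S(236,336,.049))
E
```

```text
knob [ 0.6529  0.     -0.2858] [-45.7 -16.7 -11.7  11. ]
palm [ 0.8011  0.     -0.0757] [-54.8 -17.2 -12.8  13.1]
blue [0.4636 0.     0.3834] [ 90.   25.4  25.  -21.5]
knob@.041 [ 0.5285 -0.146   0.041 ] [ 0.5288 -0.1479  0.041 ]
palm@.228 [ 0.6374 -0.1504  0.228 ] [ 0.6326 -0.1571  0.228 ]
blue@.027 [0.6045 0.296  0.027 ] [0.6032 0.2893 0.027 ]
yel [0.4407 0.3207 0.027 ]
base corners FL,FR,BR,BL [ 0.5643 -0.0835  0.034 ] [ 0.5597 -0.2096  0.034 ] [ 0.7577 -0.2205  0.034 ] [ 0.7612 -0.0944  0.034 ]
side FL FR BR [ 0.5678 -0.0927  0.034 ] [ 0.5563 -0.2159  0.034 ] [ 0.7518 -0.2219  0.034 ]
nest seen [ 0.6371 -0.1537  0.049 ]
```

apply_moves([
  [0, 1.74, -3.63, 0, 0, 0, 0.0192],
  [0, 1.74, -3.63, 0, 0, 0, 0.0192],
  [0, 1.74, -3.63, 0, 0, 0, 0.0192],
  [0, 1.74, -3.63, 0, 0, 0, 0.0192],
  [0, 1.74, -3.63, 0, 0, 0, 0.0192],
  [0, 1.74, -3.63, 0, 0, 0, 0.0192],
  [0, 1.74, -3.63, 0, 0, 0, 0.0192],
  [0, 1.74, -3.63, 0, 0, 0, 0.0192],
  [0, 1.74, -3.63, 0, 0, 0, 0.0192],
], grip_force=20)

```text
time_s: 1.1
ee_pos: [0.3715, 0.1781, 0.2305]
eef_rot: [3.141, 0.0, 2.915]
force: [0.2, -0.2, -0.2]
grip_width: 0.0944
grip_force: 0.0
```

apply_moves([
  [0, 1.74, -3.63, 0, 0, 0, 0.0192],
  [0, 1.74, -3.63, 0, 0, 0, 0.0192],
  [0, 1.74, -3.63, 0, 0, 0, 0.0192],
  [0, 1.74, -3.63, 0, 0, 0, 0.0192],
  [0, 1.74, -3.63, 0, 0, 0, 0.0192],
  [0, 1.74, -3.63, 0, 0, 0, 0.0192],
  [0, 1.74, -3.63, 0, 0, 0, 0.0192],
  [0, 1.74, -3.63, 0, 0, 0, 0.0192],
  [0, 1.74, -3.63, 0, 0, 0, 0.0192],
  [0, 0, 0, 0, 0, 0, 0],
])

```text
time_s: 2.1
ee_pos: [0.5285, -0.1504, 0.2296]
eef_rot: [-3.141, -0.001, 3.084]
force: [0.0, 1.1, -0.1]
grip_width: 0.094
grip_force: 0.0
```

apply_moves([
  [0, 0, 0.3, -3, 0, 0, 0],
  [0, 0, 0, -3, 0, 0, 0],
  [0, 0, 0, -3, 0, 0, 0],
  [0, 0, 0, -3, 0, 0, 0],
  [0, 0, 0, -3, 0, 0, 0],
  [0, 0, 0, -2, 0, 0, 0],
  [0, 0, 0, -1.2, 0, 0, 0],
  [0, 0, 0, 0, 0, 0, 0],
])

```text
time_s: 2.9
ee_pos: [0.5271, -0.1434, 0.0473]
eef_rot: [3.141, -0.002, 3.087]
force: [0.1, -0.1, 0.3]
grip_width: 0.094
grip_force: 0.0
```

```bash
python3 - <<'E'
from h import *
o=ctrl.get_obs(); print(o['ee_pos'],o['force'])
a=snap('top','/tmp/a.png')['img'][140:230,290:390,::-1]; b=snap('side','/tmp/a.png')['img'][180:270,300:400,::-1]
im=cv2.resize(np.hstack([a,b]),None,fx=4,fy=4,interpolation=cv2.INTER_CUBIC)
cv2.imwrite('pics/k.png',np.clip(im*1.7,0,255).astype('uint8'))
E
```

```text
[ 0.52712115 -0.14344269  0.04734211] [ 0.06503358 -0.13140592  0.34913966]
```

View pics/k.png

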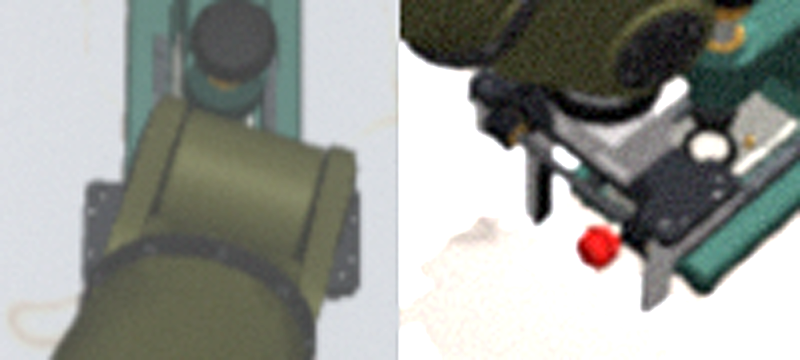

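Side view: the fingertips straddle the red knob at (598,247), so I'll centre y and close.

apply_moves([
  [0, 0.1, -0.35, 0, 0, 0, 0],
  [120, 0, 0, 0, 0, 0, 0],
  [150, 0, 0, 0, 0, 0, 0],
  [170, 0, 0, 0, 0, 0, 0],
  [190, 0, 0, 0, 0, 0, 0],
  [220, 0, 0, 0, 0, 0, 0],
  [220, 0, 0, 0, 0, 0, 0],
  [220, 0, 0, 0, 0, 0, 0],
], grip_force=20)

```text
time_s: 3.8
ee_pos: [0.5288, -0.1475, 0.0484]
eef_rot: [-3.142, -0.0, 3.086]
force: [0.7, 0.9, 0.1]
grip_width: 0.0418
grip_force: 0.0
```

apply_moves([
  [220, 0, 0, 0, 0, 0, 0],
  [220, 0, 0, 0, 0, 0, 0],
  [220, 0, 0, 0, 0, 0, 0],
  [220, 0, 0, 0, 0, 0, 0],
  [220, 0, 0, 0, 0, 0, 0],
  [220, 0, 0, 0, 0, 0, 0],
])

```text
time_s: 4.4
ee_pos: [0.5288, -0.1458, 0.0484]
eef_rot: [3.139, -0.001, 3.087]
force: [0.9, 14.1, 1.8]
grip_width: 0.0271
grip_force: 20.0
```

apply_moves([
  [220, 0, 0.15, 0, 0, 0, 0],
  [220, 0, 0, 0, 0, 0, 0],
])

```text
time_s: 4.6
ee_pos: [0.5288, -0.1456, 0.0484]
eef_rot: [3.141, -0.0, 3.087]
force: [0.7, 5.5, -0.0]
grip_width: 0.0273
grip_force: 20.0
```

apply_moves([
  [220, -0.5, 0.08, 0, 0, 0, 0],
  [220, -1, 0.06, 0, 0, 0, 0],
  [220, -1, 0.06, 0, 0, 0, 0],
  [220, -1, 0.06, 0, 0, 0, 0],
  [220, -1, 0.06, 0, 0, 0, 0],
  [220, -1, 0.06, 0, 0, 0, 0],
  [220, -1, 0.05, 0, 0, 0, 0],
  [220, -1, 0.05, 0, 0, 0, 0],
  [220, -1, 0.05, 0, 0, 0, 0],
  [220, 0, 0, 0, 0, 0, 0],
])

```text
time_s: 5.6
ee_pos: [0.4429, -0.1412, 0.0484]
eef_rot: [-3.141, -0.001, 3.086]
force: [-2.7, -4.3, -2.4]
grip_width: 0.0272
grip_force: 20.0
```

apply_moves([
  [220, -0.5, 0.02, 0, 0, 0, 0],
  [220, -0.5, 0.02, 0, 0, 0, 0],
  [220, 0, 0, 0, 0, 0, 0],
  [220, 0, 0, 0, 0, 0, 0],
])

```text
time_s: 6.0
ee_pos: [0.4339, -0.1407, 0.0484]
eef_rot: [-3.141, 0.0, 3.086]
force: [0.2, -5.9, -3.5]
grip_width: 0.0273
grip_force: 20.0
```

apply_moves([
  [220, -0.2, 0.03, 0, 0, 0, 0],
  [220, 0, 0, 0, 0, 0, 0],
  [220, 0, 0, 0, 0, 0, 0],
])

```text
time_s: 6.3
ee_pos: [0.4335, -0.1407, 0.0486]
eef_rot: [-3.14, 0.004, 3.086]
force: [13.9, -5.9, -14.8]
grip_width: 0.0269
grip_force: 20.0
```

apply_moves([
  [220, 0.2, -0.02, 0, 0, 0, 0],
  [100, 0, 0, 0, 0, 0, 0],
  [0, 0, 0, 0, 0, 0, 0],
  [0, 0, 0, 0, 0, 0, 0],
  [0, 0, 0, 0, 0, 0, 0],
  [0, 0, 0, 3, 0, 0, 0],
  [0, 0, 0, 4, 0, 0, 0],
  [0, 0, 0, 4, 0, 0, 0],
  [0, 0, 0, 4, 0, 0, 0],
])

```text
time_s: 7.2
ee_pos: [0.4335, -0.14, 0.2002]
eef_rot: [3.142, 0.0, 3.087]
force: [0.1, -0.7, 0.3]
grip_width: 0.0879
grip_force: 0.0
```

```bash
python3 - <<'E'
from h import *
for n,b in (('top',(160,270,150,220)),('side',(130,200,180,290))):
    c=snap(n,'/tmp/%s.png'%n)['img']; y0,y1,x0,x1=b; s=c[y0:y1,x0:x1].astype(int)
    hsv=cv2.cvtColor(c[y0:y1,x0:x1],cv2.COLOR_RGB2HSV)
    m=((hsv[...,0]>105)&(hsv[...,0]<135)&(hsv[...,1]>110)).astype('uint8')
    nn,l,st,ce=cv2.connectedComponentsWithStats(m); i=1+st[1:,4].argmax()
    cn,_=cv2.findContours((l==i).astype('uint8'),cv2.RETR_EXTERNAL,cv2.CHAIN_APPROX_NONE)
    e=cv2.minEnclosingCircle(cn[0]); h=cv2.convexHull(cn[0]); M=cv2.moments(h); u=np.array([M['m10']/M['m00']+x0,M['m01']/M['m00']+y0]); print(n,st[i],u,px2w(n,*u,.025))
a=cv2.imread('/tmp/top.png')[130:250,290:400]; b=cv2.imread('/tmp/side.png')[180:300,310:420]
im=cv2.resize(np.hstack([a,b]),None,fx=3.6,fy=3.6,interpolation=cv2.INTER_CUBIC)
cv2.imwrite('pics/n.png',np.clip(im*1.7,0,255).astype('uint8'))
E
```

```text
top [34 19 15 14 96] [190.98976109 185.52104664] [0.6065 0.2974 0.025 ]Traceback (most recent call last):
  File "<stdin>", line 6, in <module>
ValueError: attempt to get argmax of an empty sequence
```

apply_moves([
  [0, 1.7, 4.35, 0, 0, 0, 0],
  [0, 1.7, 4.35, 0, 0, 0, 0],
  [0, 1.7, 4.35, 0, 0, 0, 0],
  [0, 1.7, 4.35, 0, 0, 0, 0],
  [0, 1.7, 4.35, 0, 0, 0, 0],
  [0, 1.7, 4.35, 0, 0, 0, 0],
  [0, 1.7, 4.35, 0, 0, 0, 0],
  [0, 1.7, 4.35, 0, 0, 0, 0],
  [0, 1.7, 4.35, 0, 0, 0, 0],
  [0, 1.7, 4.35, 0, 0, 0, 0],
])

```text
time_s: 8.3
ee_pos: [0.6039, 0.2967, 0.1973]
eef_rot: [-3.141, -0.001, 3.087]
force: [0.5, -0.9, 0.3]
grip_width: 0.0942
grip_force: 0.0
```

apply_moves([
  [0, 0, 0, -4, 0, 0, 0],
  [0, 0, 0, -4, 0, 0, 0],
  [0, 0, 0, 0, 0, 0, 0],
])

```text
time_s: 8.6
ee_pos: [0.6011, 0.294, 0.1116]
eef_rot: [-3.137, -0.009, 3.087]
force: [-0.4, -0.5, -1.4]
grip_width: 0.0942
grip_force: 0.0
```

```bash
python3 - <<'E'
from h import *
print(ctrl.get_obs()['ee_pos'])
for n in('top','side'): snap(n,'/tmp/%s.png'%n)
f=lambda n,y,x,w,h,s:cv2.resize(cv2.imread('/tmp/%s.png'%n)[y:y+h,x:x+w],None,fx=s,fy=s,interpolation=cv2.INTER_CUBIC)
A=np.hstack([f('top',160,310,65,75,6),f('side',190,315,65,75,6)])
cv2.imwrite('pics/n.png',np.clip(A*1.7,0,255).astype('uint8'))
B=np.hstack([f('top',140,140,100,75,4),f('side',100,205,100,75,4)])
cv2.imwrite('pics/b.png',np.clip(B*1.7,0,255).astype('uint8'))
E
```

```text
[0.60112965 0.29402465 0.11161858]
```

View pics/n.png

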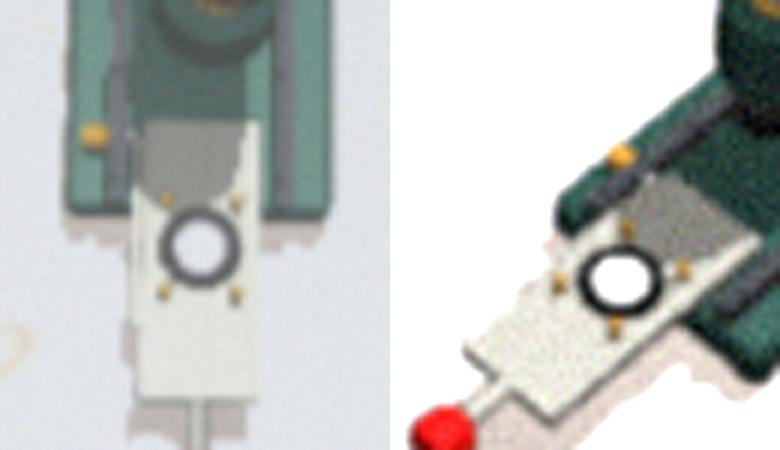

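View pics/b.png

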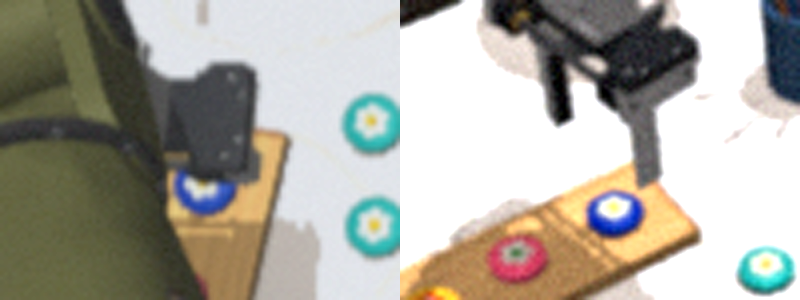

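Nest ring: top (343.3,201.2), side (353.3,237). Blue: side (258.8,153.3), top (191,185.6).

```bash
python3 - <<'E'
from h import *
print('nest',px2w('top',343.3,201.2,.049),px2w('side',353.3,237,.049))
T=lambda u,v,z:px2w('top',310+u/6,160+v/6,z)
S=lambda u,v,z:px2w('side',315+(u-390)/6,190+v/6,z)
t=[T(*p,.056) for p in((166,199),(236,203),(164,290),(236,293))]; s=[S(*p,.056) for p in((627,226),(682,266),(559,281),(615,325))]
print('pins',np.mean(t,0),np.mean(s,0))
print('knob out side',S(443,430,.041))
print('blue',px2w('top',191,185.6,.025),px2w('side',258.8,153.3,.025))
tip=S;q=ctrl.get_obs()['ee_pos'];print(q, w2px('side',q+[0,0,-.025]), [w2px('side',q+[0.002*k,.053*k,-.025]) for k in(1,-1)], [ (w2px('side',q+[.002*k,.053*k,-.025])-[205,100])*4+[400,0] for k in(1,-1)])
E
```

```text
nest [ 0.5433 -0.1463  0.049 ] [ 0.5422 -0.1489  0.049 ]
pins [ 0.542475 -0.146175  0.056   ] [ 0.541675 -0.149675  0.056   ]
knob out side [ 0.4362 -0.1403  0.041 ]
blue [0.6062 0.2973 0.025 ] [0.6047 0.2921 0.025 ]
[0.60378588 0.29469664 0.11871892] [255.6 136.8] [array([244.5, 128.6]), array([267.1, 145.2])] [array([558. , 114.4]), array([648.4, 180.8])]
```

apply_moves([
  [0, 0.2, 0.1, -2, 0, 0, 0],
  [0, 0, 0, -2, 0, 0, 0],
  [0, 0, 0, -1.5, 0, 0, 0],
  [0, 0, 0, -1, 0, 0, 0],
  [0, 0, 0, -0.6, 0, 0, 0],
  [0, 0, 0, 0, 0, 0, 0],
  [0, 0, 0, 0, 0, 0, 0],
], grip_force=10)

```text
time_s: 9.4
ee_pos: [0.6062, 0.2959, 0.0483]
eef_rot: [3.141, 0.001, 3.086]
force: [0.7, -0.1, 0.4]
grip_width: 0.0941
grip_force: 0.0
```

apply_moves([
  [80, 0, 0, -0.27, 0, 0, 0],
  [100, 0, 0, 0, 0, 0, 0],
  [110, 0, 0, 0, 0, 0, 0],
  [120, 0, 0, 0, 0, 0, 0],
  [130, 0, 0, 0, 0, 0, 0],
  [140, 0, 0, 0, 0, 0, 0],
  [180, 0, 0, 0, 0, 0, 0],
  [180, 0, 0, 0, 0, 0, 0],
  [180, 0, 0, 0, 0, 0, 0],
  [180, 0, 0, 0, 0, 0, 0],
])

```text
time_s: 10.4
ee_pos: [0.6058, 0.2958, 0.0448]
eef_rot: [3.142, 0.0, 3.086]
force: [0.6, 0.8, 0.3]
grip_width: 0.045
grip_force: 10.0
```

apply_moves([
  [200, 0, 0, 1, 0, 0, 0],
  [200, 0, 0, 3, 0, 0, 0],
  [200, 0, 0, 3, 0, 0, 0],
  [200, 0, 0, 3, 0, 0, 0],
  [200, -0.45, -3.16, 0, 0, 0, 0],
  [200, -0.45, -3.16, 0, 0, 0, 0],
  [200, -0.45, -3.16, 0, 0, 0, 0],
  [200, -0.45, -3.16, 0, 0, 0, 0],
  [200, -0.45, -3.16, 0, 0, 0, 0],
  [200, -0.45, -3.16, 0, 0, 0, 0],
], grip_force=12)

```text
time_s: 11.4
ee_pos: [0.5785, 0.105, 0.1456]
eef_rot: [3.141, 0.001, 3.086]
force: [0.5, 0.1, -0.5]
grip_width: 0.0452
grip_force: 12.0
```

apply_moves([
  [200, -0.45, -3.16, 0, 0, 0, 0],
  [200, -0.45, -3.16, 0, 0, 0, 0],
  [200, -0.45, -3.16, 0, 0, 0, 0],
  [200, -0.45, -3.16, 0, 0, 0, 0],
  [200, -0.45, -3.16, 0, 0, 0, 0],
  [200, -0.45, -3.16, 0, 0, 0, 0],
  [200, -0.45, -3.16, 0, 0, 0, 0],
  [200, -0.45, -3.14, 0, 0, 0, 0],
  [200, 0, 0, 0, 0, 0, 0],
  [200, 0, 0, 0, 0, 0, 0],
])

```text
time_s: 12.4
ee_pos: [0.5428, -0.1466, 0.1452]
eef_rot: [3.142, 0.0, 3.085]
force: [-0.2, -0.4, -0.1]
grip_width: 0.0451
grip_force: 12.0
```

apply_moves([
  [200, 0, 0, -2, 0, 0, 0],
  [200, 0, 0, -2, 0, 0, 0],
  [200, 0, 0, 0, 0, 0, 0],
  [200, 0, 0, 0, 0, 0, 0],
])

```text
time_s: 12.8
ee_pos: [0.5431, -0.1456, 0.1054]
eef_rot: [3.142, 0.0, 3.087]
force: [0.2, -0.5, 0.0]
grip_width: 0.0451
grip_force: 12.0
```

```bash
python3 - <<'E'
from h import *
o=ctrl.get_obs();print(o['ee_pos'],o['grip_width'],o['force'])
for n in('top','side'): snap(n,'/tmp/%s.png'%n)
f=lambda n,y,x,w,h,s:cv2.resize(cv2.imread('/tmp/%s.png'%n)[y:y+h,x:x+w],None,fx=s,fy=s,interpolation=cv2.INTER_CUBIC)
cv2.imwrite('pics/p.png',np.clip(f('side',190,315,75,75,7)*1.7,0,255).astype('uint8'))
E
```

```text
[ 0.54309725 -0.14557094  0.10537828] 0.045078380634552 [ 0.15740898 -0.49992892  0.03916172]
```

View pics/p.png

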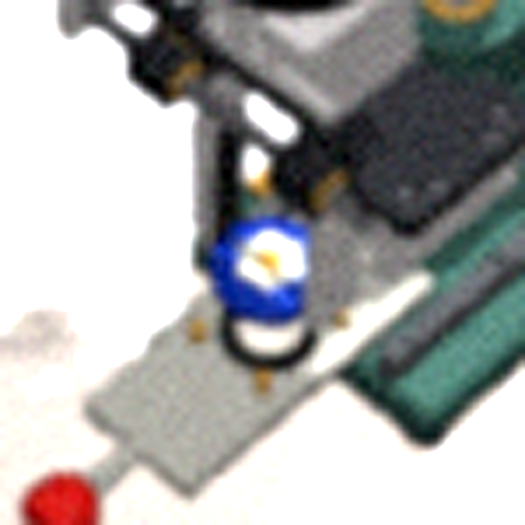

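The flower centre is at (267,262) in the crop, i.e. side pixel (353.1,227.4). I'll compare it with the nest in the same camera.

```bash
python3 - <<'E'
from h import *
print(px2w('side',353.1,227.4,.0906),px2w('side',353.3,237,.049), ctrl.get_obs()['ee_pos'])
E
```

```text
[ 0.541  -0.1475  0.0906] [ 0.5422 -0.1489  0.049 ] [ 0.54339517 -0.14604965  0.10601747]
```

apply_moves([
  [200, 0.05, -0.05, -1, 0, 0, 0],
  [200, 0, 0, -0.8, 0, 0, 0],
  [200, 0, 0, -0.4, 0, 0, 0],
  [200, 0, 0, -0.2, 0, 0, 0],
  [200, 0, 0, -0.2, 0, 0, 0],
  [200, 0, 0, -0.2, 0, 0, 0],
  [200, 0, 0, 0, 0, 0, 0],
])

```text
time_s: 13.6
ee_pos: [0.5432, -0.1469, 0.0766]
eef_rot: [3.142, -0.0, 3.086]
force: [-0.2, -0.3, 0.0]
grip_width: 0.0449
grip_force: 12.0
```

apply_moves([
  [200, 0, 0, -0.05, 0, 0, 0],
  [200, 0, 0, -0.05, 0, 0, 0],
  [200, 0, 0, 0, 0, 0, 0],
])

```text
time_s: 13.9
ee_pos: [0.5433, -0.1469, 0.0758]
eef_rot: [-3.142, 0.0, 3.086]
force: [-0.5, 0.2, -0.1]
grip_width: 0.0453
grip_force: 12.0
```

apply_moves([
  [200, 0, 0, -0.05, 0, 0, 0],
  [200, 0, 0, 0, 0, 0, 0],
])

```text
time_s: 14.1
ee_pos: [0.5434, -0.1469, 0.0757]
eef_rot: [-3.141, 0.0, 3.086]
force: [-2.3, 0.8, 4.6]
grip_width: 0.0454
grip_force: 12.0
```

apply_moves([
  [130, 0, 0, 0, 0, 0, 0],
  [110, 0, 0, 0, 0, 0, 0],
  [80, 0, 0, 0, 0, 0, 0],
  [60, 0, 0, 0, 0, 0, 0],
  [60, 0, 0, 0, 0, 0, 0],
  [60, 0, 0, 0, 0, 0, 0],
])

```text
time_s: 14.7
ee_pos: [0.5433, -0.1469, 0.0752]
eef_rot: [-3.142, -0.0, 3.086]
force: [-0.6, -0.6, 0.0]
grip_width: 0.072
grip_force: 0.0
```

apply_moves([
  [0, 0, 0, 2, 0, 0, 0],
  [0, 0, 0, 3, 0, 0, 0],
  [0, 0, 0, 4, 0, 0, 0],
  [0, -3.5, 0.2, 3, 0, 0, 0],
  [0, -4, 0.2, 0, 0, 0, 0],
  [0, -3.5, 0.2, 0, 0, 0, 0],
  [0, 0, 0, 0, 0, 0, 0],
])

```text
time_s: 15.4
ee_pos: [0.4306, -0.1406, 0.1955]
eef_rot: [-3.141, -0.0, 3.086]
force: [-0.0, -0.0, 0.2]
grip_width: 0.094
grip_force: 0.0
```

```bash
python3 - <<'E'
from h import *
print(ctrl.get_obs()['ee_pos'])
for n in('top','side'): snap(n,'/tmp/%s.png'%n)
f=lambda n,y,x,w,h,s:cv2.resize(cv2.imread('/tmp/%s.png'%n)[y:y+h,x:x+w],None,fx=s,fy=s,interpolation=cv2.INTER_CUBIC)
cv2.imwrite('pics/q.png',np.clip(np.hstack([f('top',160,315,60,75,6.5),f('side',200,320,60,75,6.5)])*1.7,0,255).astype('uint8'))
E
```

```text
[ 0.43061434 -0.14058356  0.19554532]
```

View pics/q.png

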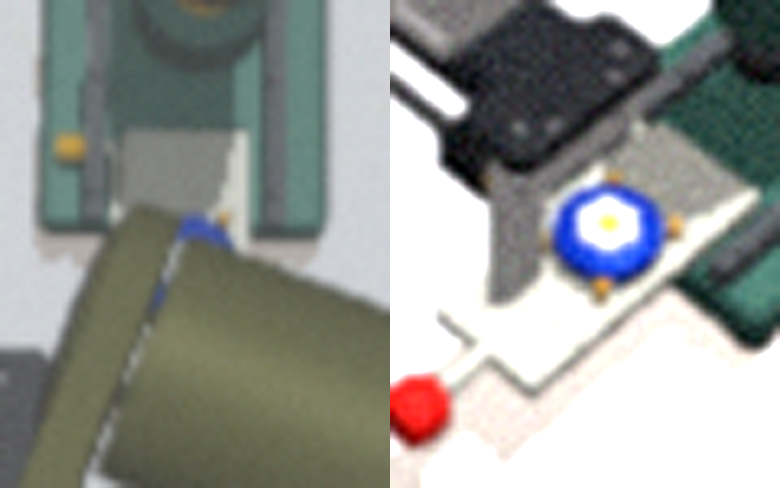

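The medallion sits between all four pins (side crop (607,233)). Next I'll go down to the knob.

apply_moves([
  [0, 0.3, 0, -3, 0, 0, 0],
  [0, 0, 0, -4, 0, 0, 0],
  [0, 0, 0, -4, 0, 0, 0],
  [0, 0, 0, -3, 0, 0, 0],
  [80, 0, 0, -0.75, 0, 0, 0],
  [140, 0, 0, 0, 0, 0, 0],
  [170, 0, 0, 0, 0, 0, 0],
  [190, 0, 0, 0, 0, 0, 0],
  [220, 0, 0, 0, 0, 0, 0],
  [220, 0, 0, 0, 0, 0, 0],
], grip_force=20)

```text
time_s: 16.5
ee_pos: [0.4366, -0.141, 0.0485]
eef_rot: [-3.141, 0.001, 3.086]
force: [0.1, 0.9, 0.2]
grip_width: 0.0491
grip_force: 0.0
```

apply_moves([
  [220, 0, 0, 0, 0, 0, 0],
  [220, 0, 0, 0, 0, 0, 0],
  [220, 0, 0, 0, 0, 0, 0],
  [220, 0, 0, 0, 0, 0, 0],
  [220, 0, 0, 0, 0, 0, 0],
])

```text
time_s: 17.0
ee_pos: [0.4363, -0.1409, 0.0478]
eef_rot: [-3.141, 0.0, 3.086]
force: [-0.8, -0.1, 1.5]
grip_width: 0.0269
grip_force: 20.0
```

apply_moves([
  [220, 0.5, -0.03, 0, 0, 0, 0],
  [220, 1, -0.05, 0, 0, 0, 0],
  [220, 1, -0.05, 0, 0, 0, 0],
  [220, 1, -0.05, 0, 0, 0, 0],
  [220, 1, -0.05, 0, 0, 0, 0],
  [220, 1, -0.06, 0, 0, 0, 0],
  [220, 1, -0.05, 0, 0, 0, 0],
  [220, 1, -0.05, 0, 0, 0, 0],
  [220, 1, -0.05, 0, 0, 0, 0],
  [220, 0.5, -0.03, 0, 0, 0, 0],
])

```text
time_s: 18.0
ee_pos: [0.5265, -0.1454, 0.0477]
eef_rot: [3.141, -0.001, 3.087]
force: [-5.8, 1.6, 6.5]
grip_width: 0.0272
grip_force: 20.0
```

apply_moves([
  [220, 0.4, -0.02, 0, 0, 0, 0],
  [220, 0.3, 0, 0, 0, 0, 0],
  [220, 0, 0, 0, 0, 0, 0],
  [220, 0, 0, 0, 0, 0, 0],
])

```text
time_s: 18.4
ee_pos: [0.5318, -0.1456, 0.0475]
eef_rot: [3.141, -0.004, 3.086]
force: [-13.1, 1.9, 10.2]
grip_width: 0.0272
grip_force: 20.0
```

apply_moves([
  [220, -0.2, 0, 0, 0, 0, 0],
  [140, 0, 0, 0, 0, 0, 0],
  [80, 0, 0, 0, 0, 0, 0],
  [40, 0, 0, 0, 0, 0, 0],
  [40, 0, 0, 0, 0, 0, 0],
  [40, 0, 0, 4, 0, 0, 0],
  [60, 0, 0, 5, 0, 0, 0],
  [120, 0, 0, 5, 0, 0, 0],
  [200, 0, 0, 5, 0, 0, 0],
  [255, 0, 0, 4, 0, 0, 0],
])

```text
time_s: 19.4
ee_pos: [0.5312, -0.1458, 0.281]
eef_rot: [-3.141, 0.002, 3.086]
force: [0.3, 1.0, -0.6]
grip_width: 0.0511
grip_force: 0.0
```

apply_moves([
  [255, 0, 0, 0, 0, 0, 0],
  [255, 2.6, -0.15, 0, 0, 0, 0],
  [255, 2.7, -0.15, 0, 0, 0, 0],
  [255, 2.7, -0.15, 0, 0, 0, 0],
  [255, 2.6, -0.15, 0, 0, 0, 0],
  [255, 0, 0, 0, 0, 0, 0],
  [255, 0, 0, 0, 0, 0, 0],
  [255, 0, 0, 0, 0, 0, 0],
])

```text
time_s: 20.2
ee_pos: [0.6367, -0.1518, 0.2775]
eef_rot: [3.142, -0.001, 3.086]
force: [-0.1, -1.0, 0.6]
grip_width: 0.0006
grip_force: 0.0
```

```bash
python3 - <<'E'
from h import *
o=ctrl.get_obs();print(o['ee_pos'],o['grip_width'])
for n in('top','side'): snap(n,'/tmp/%s.png'%n)
f=lambda n,y,x,w,h,s:cv2.resize(cv2.imread('/tmp/%s.png'%n)[y:y+h,x:x+w],None,fx=s,fy=s,interpolation=cv2.INTER_CUBIC)
cv2.imwrite('pics/r.png',np.clip(f('side',140,330,100,120,5)*1.7,0,255).astype('uint8'))
E
```

```text
[ 0.6366799  -0.15179913  0.27746713] 0.0005781639582782315
```

View pics/r.png

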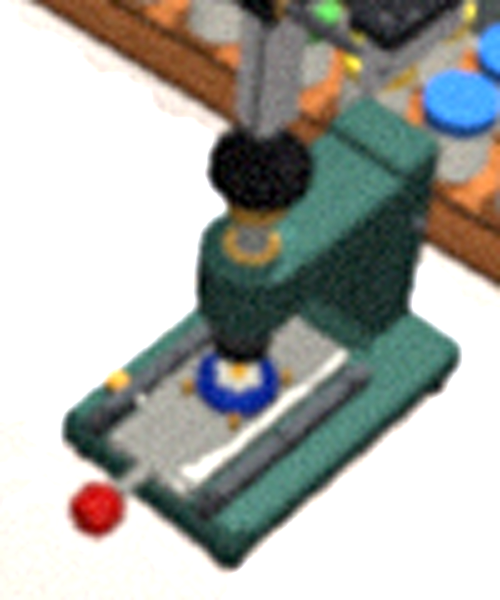

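The slide is home (knob at (349.4,241.6), same as at the start), the medallion is under the pad, and the fingers are over the palm knob. Now I'll press.

apply_moves([
  [255, 0.1, 0, -1, 0, 0, 0],
  [255, 0, 0, -0.5, 0, 0, 0],
  [255, 0, 0, -0.5, 0, 0, 0],
  [255, 0, 0, -0.5, 0, 0, 0],
  [255, 0, 0, -0.5, 0, 0, 0],
  [255, 0, 0, -0.5, 0, 0, 0],
  [255, 0, 0, -0.5, 0, 0, 0],
  [255, 0, 0, 0, 0, 0, 0],
])

```text
time_s: 21.1
ee_pos: [0.6382, -0.1518, 0.2374]
eef_rot: [3.142, -0.0, 3.086]
force: [-4.6, 0.2, 6.9]
grip_width: 0.0006
grip_force: 3.1
```

apply_moves([
  [255, 0, 0, -0.3, 0, 0, 0],
  [255, 0, 0, -0.2, 0, 0, 0],
  [255, 0, 0, -0.1, 0, 0, 0],
  [255, 0, 0, 0, 0, 0, 0],
  [255, 0, 0, 0, 0, 0, 0],
])

```text
time_s: 21.6
ee_pos: [0.6382, -0.1518, 0.2329]
eef_rot: [-3.141, 0.001, 3.086]
force: [-6.6, 1.8, 12.2]
grip_width: 0.0003
grip_force: 6.2
```

apply_moves([
  [255, 0, 0, -0.1, 0, 0, 0],
  [255, 0, 0, -0.1, 0, 0, 0],
  [255, 0, 0, -0.1, 0, 0, 0],
  [255, 0, 0, 0, 0, 0, 0],
  [255, 0, 0, 0, 0, 0, 0],
])

```text
time_s: 22.1
ee_pos: [0.6383, -0.1518, 0.2302]
eef_rot: [-3.141, 0.001, 3.086]
force: [-7.4, 1.8, 14.5]
grip_width: 0.0004
grip_force: 7.0
```

apply_moves([
  [255, 0, 0, -0.1, 0, 0, 0],
  [255, 0, 0, -0.05, 0, 0, 0],
  [255, 0, 0, 0, 0, 0, 0],
  [255, 0, 0, 0, 0, 0, 0],
])

```text
time_s: 22.5
ee_pos: [0.6383, -0.1518, 0.2297]
eef_rot: [-3.141, 0.002, 3.086]
force: [-10.3, 1.5, 20.2]
grip_width: 0.0005
grip_force: 10.2
```

apply_moves([
  [255, 0, 0, -0.05, 0, 0, 0],
  [255, 0, 0, 0, 0, 0, 0],
  [255, 0, 0, 0, 0, 0, 0],
  [255, 0, 0, 0, 0, 0, 0],
  [255, 0, 0, 0, 0, 0, 0],
])

```text
time_s: 23.0
ee_pos: [0.6383, -0.1518, 0.2297]
eef_rot: [-3.141, 0.003, 3.086]
force: [-11.8, 2.0, 23.0]
grip_width: 0.0003
grip_force: 11.7
```

The ram is at its stop: z no longer changes while the force rises.

```bash
python3 -c "
from station import ctrl
print(ctrl.hand_in())"
```

```text
the job is handed in; nothing more can be done
None
```

I handed the job in at about 23 s: the blue medallion is in the nest, the slide is home, and the arm is still holding the ram at its stop with about 23 N.

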